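Show a culture flask's vent cap to the inspection camera

TASK

Take the culture flask with the orange cap off the warming plate and hold it up in the air in front of the inspection camera so that its cap looks square into the lens, centred, 120 mm from it, the flask right side up and not rolled to either side. Grip it gently, because its thin walls crack if either finger presses with more than about 45 N or if it is pushed hard onto the plate; do not touch the camera or its stand, and leave the other flasks, the stack of dishes, the amber jar and the tube rack where they are. Finish while still holding the flask there, steady and carried by the gripper alone.

Things in the scene. Friction and masses are not known exactly. Their poses are not given: they have to be found in the camera images.
- flask_orange: clear flat flask with an ORANGE cap and white label on top, about 50 g, lying on the plate. Box body 65 mm long (x -40 to +25), 46 wide (y; grip it across this), 30 high; then shoulder, neck and round cap (28 across, x 38 to 57) on an axis 17 mm above the underside. Origin: centre of the underside; x to the cap, z up out of the top. At the start the cap points within 0.6 rad of world +x
- flask_orange_cap_face (a point): centre of the outer end face of the orange cap (white vent disc), 57 mm along x and 17 mm up from the flask's origin
- flask_blue: bystander: the same flask with a BLUE cap, lying on the warming plate; same sizes and axes
- flask_white: bystander: the same flask with a WHITE cap, lying on the warming plate; same sizes and axes
- warming_plate: flat fixed warming plate, white base with dark steel top, 200 mm (x) by 400 mm (y), 30 mm high; origin at the centre of its underside; the three flasks lie on its top in any order, 125 mm apart along its y (give or take 20 mm)
- camera_stand: fixed stand: grey base plate 290 x 120 mm, 12 thick, with a yellow spot 40 mm across, and a 30 mm square mast 205 mm behind the spot, 302 tall. Origin on the bench under the yellow spot; x level from the spot to the mast, z up. The right place for the cap's end face is straight above the yellow spot, 200 mm above the bench
- camera: black lens 42 mm across, white ring light 72 across, blue housing 55 x 55. Origin: centre of the lens front, 251 mm above the bench, 109 mm behind the yellow spot. x runs from the lens back into the camera, rising 25 degrees; y level. It looks along -x, down 25 degrees. A flask shown correctly has x, y, z parallel to the camera's (cap raised 25 degrees) and its cap face at x = -120 mm
- petri_stack: bystander: stack of three clear dishes, 90 mm across, 41 mm high, origin at its underside, on the bench to the right
- amber_jar: bystander: amber jar, 64 mm across, 100 mm high, origin at its underside, on the far part of the bench
- tube_rack: bystander: blue rack of capped tubes, 70 x 200 mm, 104 mm high, origin at its underside, on the far part of the bench
Mind the look-alikes: they are no part of the job. What is shaped like the flask_orange but yellow is not meant.

How it is judged:
By the outcome, as a careful person would: the job done as asked, in the order asked, and still so for the second after the job is handed in, while the arm keeps its last pose, push and grip.
It also fails if it takes over 38 s, if anything falls off the work surface, if the arm or the gripper's body presses on something with over 40 N, if the wrist force passes 120 N, or if a joint passes its speed limit or range.

ROBOT

A 6-joint arm with a two-finger parallel gripper is mounted at the origin on the work surface. World frame = base frame: x ahead of the robot, y to its left, z up, the work surface at z = 0. Lengths are in mm, angles in degrees, forces in N, time in s.
With the tool pointing down it reaches from about 300 to 850 mm from the base axis. Payload 4.2 kg.
Tool frame: the origin (TCP) lies between the finger pads; the fingertips stand 22 mm ahead of it and the grasp point (between the pads) lies 3 mm ahead of it (env.finger_overhang is the distance from the TCP to the fingertips, in mm); z points along the fingers, y is the line along which they close (so a half turn about z gives the same grasp; the last joint's range is limited). The gripper opens to 91 mm and grips with 3 to 60 N. Pads are 32 mm wide; open, the fingers measure 118 mm over their backs; the gripper's body (76 mm by 178 mm) begins 60 mm behind the grasp point.
Start: joints at [-73.281, 18.312, 89.639, -0, 72.044, -1.146], TCP at [176.397, -547.291, 214.876] pointing down, gripper open.
Joint ranges: [-177.97, 177.97], [-48.28, 115.42], [12.27, 149.76], [-77.06, 257.06], [2.81, 150.46], [-146.56, 146.56]. Speed limits (degrees/s): [147.25, 147.25, 180, 180, 180, 180].

INTERFACE

Orientations are given as [roll, pitch, yaw] about the fixed x, y, z axes, in that order (R = Rz(yaw) Ry(pitch) Rx(roll)).
In Python, from workcell import state, cams, ticket, look_for, outline_of, env gives the robot as it stands.
- The arm moves only by the tool servo_tool, never from a script. Its argument "steps" is a list of rows, each a list of 3 entries, a list of its own where there are three numbers: the closure in counts, from 0 (fully open) to 255 (shut), then the shift along the tool's x, y, z in mm, then the turn, a rotation vector about the tool's x, y, z in rad. A call has exactly 10 rows; each row shifts and turns the commanded pose from where the row before left it, along the tool's axes as they then stand; what a row does not reach is not made up. A row lasts 1/10 s, in which the tool goes at most 50 mm and 8.59 degrees, less where a joint would pass 70% of its speed; a pose out of reach is approached as far as the arm can. A call with a gripper value outside its range is refused whole. The fingers move at their own pace and stop on an object; "squeeze" is the grip in N (left out, the last holds). Time passes only in rows, so rows that do not move let the fingers close, or fill a call up. It gives the time, the measured TCP pose, the force, the opening and the grip force at its end, in the units of the state.
- state(): the state, without advancing time (a new reading comes with each control period).
- cams.grab_frame(name): name is "side" or "top" or "wrist"; returns a dict with "color" (400x640x3 uint8, red, green, blue), "z_map" (400x640 float32, mm along the optical axis (not along the pixel's ray), 0 where there is no reading), "fovy" (degrees; the focal length in pixels is half the picture's height over the tangent of half this angle, whatever the lens; pixels are square), "cx", "cy" (the principal point, pixels), "k1" (the pictures are not rectified: a ray, as slopes to the right and down, at radius r is drawn at 1 + k1 r^2 times it, then the intrinsics apply), "eye" and "rotation" of the camera in the world; the wrist camera has in their place "tool_from_camera" (4x4, takes a point from camera to tool coordinates, whose origin is the TCP and whose axes are the flange's). Camera axes: x right, y up, looking along -z (the intrinsics and any distortion apply to the point x, -y, -z); pixel columns grow to the right and rows downward; lengths in mm; the calibration is good to about 2 mm. A picture is of the moment at which its call begins: read the wrist's pose just before it.
- ticket.job_done(): hands the job in; it is judged then, once.
Trained networks look in a picture, given as the dict that the camera call returned (one of the last four; its "shot" number tells which), for a name from the list of things; names that differ only in an ending like _2 or _b are one class to them, and where a whole thing is asked for, a point or a joint stands for the part that bears it (a point fixed in the world has none). Each returns a list of dicts, best first, with "confidence" (0 to 1); they miss things now and then, are a little off and sometimes report something else, mostly with a low value. They report only what shows in the picture. A call takes as long as a camera call. They do not tell look-alikes from the thing itself.
- look_for(picture, thing): "at" ([column, row] in pixels, amid what is visible of it).
- outline_of(picture, thing): "pixels" (400x640 bool, what is visible of it) and "at" ([column, row] in pixels, amid what is visible of it).
The state is a dict: "time_s": time; "qpos": joint angles; "qvel": joint speeds; "effort": joint torques, N m; "ee_pos": TCP position; "ee_rot": TCP orientation; "force": force on the tool from outside, world axes, zero at the start; "torque": the same for the moment, N m; "gripper_width": finger opening in mm; "gripper_force": force on a finger pad.
Only numpy, scipy, OpenCV 4.12 (cv2) and the standard library are available. Lean on these libraries where they do the work, as an engineer would, in place of code of your own. Each camera call takes 0.05 s, during which the arm holds its last target. There are 200 camera calls.

## Working session

There is one attempt and no reset: what is moved stays moved. The work goes in short steps, Python scripts to look and compute and a tool call to move; the robot and the scene stay as the last step left them, time stands still between calls to the robot, and variables do not carry over. Pictures are saved under pics/ and viewed, at most 10 in all, crops included, and the job is handed in when it is done.

Besides the shell and the picture viewer there is one more tool, called after "Call:" as a command line: name --argument value ..., lists and objects as JSON in quotes. servo_tool: Moves the arm, as the interface text tells. Its arguments: {"type":"object","properties":{"steps":{"type":"array","items":{"type":"array"}},"squeeze":{"type":"number"}},"required":["steps"]}

```bash
mkdir -p pics; ls
cat > h.py <<'E'
import numpy as np, cv2
from scipy.spatial.transform import Rotation as R
from workcell import state, cams, ticket, look_for, outline_of, env
def K(p):
    f=200/np.tan(np.radians(p["fovy"])/2); return np.array([[f,0,p["cx"]],[0,f,p["cy"]],[0,0,1.]]), np.array([p["k1"],0,0,0,0.])
def pose(p,s=None):
    if "eye" in p: return np.array(p["rotation"]).reshape(3,3), np.array(p["eye"])
    T=np.array(p["tool_from_camera"]); Rt=R.from_euler('xyz',s["ee_rot"],degrees=True).as_matrix()
    return Rt@T[:3,:3], Rt@T[:3,3]+np.array(s["ee_pos"])
def rays(p,px):
    k,d=K(p); n=cv2.undistortPoints(np.array(px,float).reshape(-1,1,2),k,d).reshape(-1,2)
    return np.c_[n[:,0],-n[:,1],-np.ones(len(n))]
def world(p,px,s=None,zs=None):
    r=rays(p,px); Rc,e=pose(p,s)
    if zs is None:
        i=np.array(px).round().astype(int); zs=p["z_map"][i[:,1],i[:,0]]
    return (r*np.array(zs)[:,None])@Rc.T+e
def onplane(p,px,h,s=None):
    Rc,e=pose(p,s); d=rays(p,px)@Rc.T
    return e+d*((h-e[2])/d[:,2])[:,None]
def mask_pts(p,m,s=None):
    v,u=np.nonzero(m&(p["z_map"]>0)); return world(p,np.c_[u,v],s)
def project(p,X,s=None):
    Rc,e=pose(p,s); c=(np.array(X)-e)@Rc; k,d=K(p)
    return cv2.projectPoints((c*[1,-1,-1]).reshape(-1,1,3),np.zeros(3),np.zeros(3),k,d)[0].reshape(-1,2)
def save(p,n): cv2.imwrite(f"pics/{n}.png",p["color"][:,:,::-1])
E
python3 - <<'E'
from h import *
np.set_printoptions(precision=1,suppress=True)
s=state();print(s)
for n in("top","side"):
    p=cams.grab_frame(n);save(p,n+"0");print(n,p["fovy"],p["eye"])
    for t in("flask_orange","flask_orange_cap_face","flask_blue","flask_white","warming_plate","camera_stand","camera","petri_stack","amber_jar","tube_rack"):
        for o in outline_of(p,t)[:2]:
            P=mask_pts(p,o["pixels"])
            print(t,o["confidence"],o["at"],len(P), np.median(P,0) if len(P) else "",np.percentile(P,[3,97],axis=0) if len(P) else "")
E
```

```text
pics
{'time_s': 0.0, 'qpos': array([-73.3,  18.3,  89.7,  -0. ,  72. ,  -1.1]), 'qvel': array([ 0., -0.,  0.,  0., -0., -0.]), 'effort': array([ -0. , -41.2, -23.2,   0.1,   0. ,  -0. ]), 'ee_pos': array([ 176.2, -546.8,  214. ]), 'ee_rot': array([-179.9,   -0. ,   17.9]), 'force': array([-0.1, -0.2,  0.1]), 'torque': array([-0., -0., -0.]), 'gripper_force': 0.0, 'gripper_width': 91.00316192426213}
top 48.34135037465263 [ 359.8  -67.8 1310.9]Traceback (most recent call last):
  File "<stdin>", line 8, in <module>
  File "h.py", line 22, in mask_pts
    v,u=np.nonzero(m&(p["z_map"]>0)); return world(p,np.c_[u,v],s)
                                             ~~~~~^^^^^^^^^^^^^^^^
  File "h.py", line 14, in world
    r=rays(p,px); Rc,e=pose(p,s)
                       ~~~~^^^^^
  File "h.py", line 7, in pose
    if "eye" in p: return np.array(p["rotation"]).reshape(3,3), np.array(p["eye"])
                          ~~~~~~~~~~~~~~~~~~~~~~~~~~~~~~~^^^^^
ValueError: cannot reshape array of size 3 into shape (3,3)
```

```bash
sed -i "s/np.array(p\[\"rotation\"\]).reshape(3,3)/R.from_euler('xyz',p['rotation'],degrees=True).as_matrix()/" h.py
python3 - <<'E'
from h import *
np.set_printoptions(precision=1,suppress=True)
for n in("top","side"):
    p=cams.grab_frame(n);save(p,n+"0");print(n,p["fovy"],p["eye"],p["rotation"])
    for t in("flask_orange","flask_orange_cap_face","flask_blue","flask_white","warming_plate","camera_stand","camera","petri_stack","amber_jar","tube_rack"):
        for o in outline_of(p,t)[:2]:
            P=mask_pts(p,o["pixels"])
            print(t,o["confidence"],o["at"],len(P), np.median(P,0) if len(P) else "",np.percentile(P,[3,97],axis=0).ravel() if len(P) else "")
E
```

```text
top 48.34135037465263 [ 359.8  -67.8 1310.9] [  8.3  -1.2 -88.5]
flask_orange 0.81 [238.6, 284.1] 526 [321.2 127.7  28.3] [282.8 105.3   1.5 369.4 158.8  33.6]
flask_orange 0.8 [416.3, 282.6] 510 [ 320.7 -377.    28.5] [ 288.9 -421.9   13.1  347.5 -338.4   34.1]
flask_orange_cap_face 0.97 [332.6, 214.3] 500 [ 516.5 -133.2   58.7] [ 477.2 -156.    38.4  567.5 -113.2   63.8]
flask_orange_cap_face 0.73 [417.4, 284.1] 483 [ 320.9 -376.8   28.6] [ 289.7 -422.4   20.   347.5 -337.4   34.3]
flask_blue 0.87 [285.3, 216.9] 484 [510.4  -9.5  58.6] [472.9 -30.6  42.5 556.9  18.8  63.5]
flask_white 0.55 [374.8, 217.0] 472 [ 508.1 -246.6   58.8] [ 471.1 -272.6   48.   554.5 -226.9   63.9]
flask_white 0.31 [331.6, 212.5] 498 [ 519.5 -132.6   58.7] [ 478.6 -155.4   33.8  569.6 -113.1   63.9]
warming_plate 0.75 [322.9, 220.8] 7369 [ 507.2 -127.2   29.1] [ 418.5 -317.7   21.3  605.2   54.5   34. ]
warming_plate 0.43 [287.3, 213.9] 451 [511.   -9.6  58.6] [473.1 -29.6  51.8 558.7  16.4  63.5]
camera_stand 0.92 [195.8, 180.9] 5173 [602.9 264.8  12.4] [454.3 160.4   1.6 707.3 331.1 321.4]
camera 0.88 [1
[... 1133 characters left out ...]
 692.2 343.6 324.5]
warming_plate 0.7 [330.3, 232.0] 5222 [497.9 -75.9  27.7] [ 413.2 -309.6    6.1  604.8   70.    32.4]
warming_plate 0.54 [323.5, 242.7] 514 [506.7   4.1  57.9] [469.6 -20.7  35.7 557.9  28.   61.9]
camera_stand 0.66 [242.8, 318.0] 7789 [616.1 289.3  12.1] [455.3 173.6   7.3 683.6 347.5 319.5]
camera 0.78 [216.7, 268.2] 2207 [642.7 305.7 293.8] [584.3 255.9 250.7 695.8 344.2 324.4]
petri_stack 0.79 [350.7, 152.7] 501 [ 536.4 -480.1   34.4] [ 494.2 -584.    -4.2  581.1 -455.2   40.3]
amber_jar 0.69 [242.4, 242.4] 698 [730.5  61.4  76.9] [706.7  24.7   9.3 763.8  79.6 102. ]
tube_rack 0.69 [267.4, 191.3] 1635 [ 731.5 -165.5   55.1] [ 712.4 -280.8    0.   780.   -88.2  102.1]
```

View pics/top0.png

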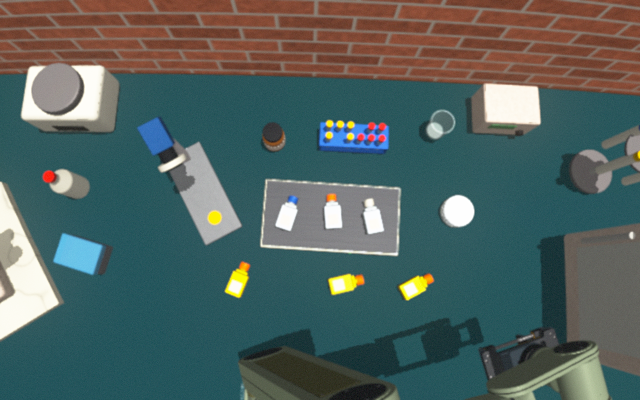

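View pics/side0.png

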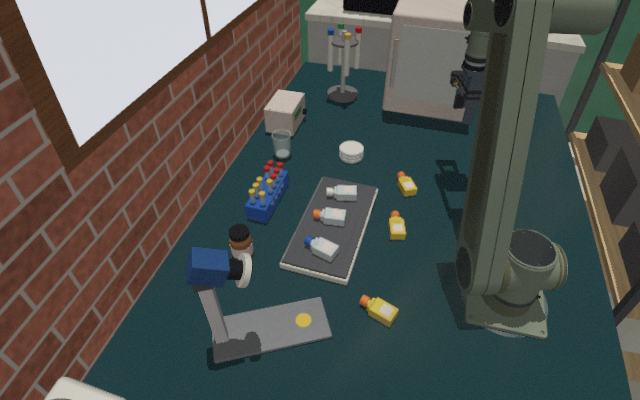

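The top view shows the orange-capped clear flask on the plate at (333,213). Blue is at (287,213) and white at (373,217). Three yellow look-alikes lie on the bench. The spot is at (215,217) and the inspection camera at (160,145). The side view shows the same layout, with the flask at (330,217) and the spot at (303,320). Next I'll measure the stand.

Run:
```python
from h import *
np.set_printoptions(precision=2,suppress=True)
for n,box in(("top",(190,195,240,240)),("side",(280,300,330,340))):
    p=cams.grab_frame(n); hsv=cv2.cvtColor(p["color"],cv2.COLOR_RGB2HSV)
    m=np.zeros((400,640),bool); x0,y0,x1,y1=box; m[y0:y1,x0:x1]=1
    y=m&(hsv[...,1]>150)&(hsv[...,2]>120)&(hsv[...,0]>18)&(hsv[...,0]<35)
    (c,ax,a)=cv2.fitEllipse(max(cv2.findContours(y.astype(np.uint8),0,1)[0],key=len))
    S=onplane(p,[c],12.)[0]; print(n,"spot",S,c,ax,y.sum(),"depth",np.median(mask_pts(p,y),0))
    # base plate grey top points: within depth 7..17
    v,u=np.nonzero((p["z_map"]>0)); P=world(p,np.c_[u,v])
    d=np.hypot(*(P[:,:2]-S[:2]).T)
    col=hsv[v,u]; k=(d<250)&(P[:,2]>4)&(P[:,2]<22)&(col[:,1]<70)&(col[:,2]>60)
    mm=np.zeros((400,640),np.uint8); mm[v[k],u[k]]=1; mm|=y.astype(np.uint8)
    nl,lab,st,ce=cv2.connectedComponentsWithStats(mm); L=lab==1+np.argmax(st[1:,4])
    w,x=np.nonzero(L); Q=onplane(p,np.c_[x,w],12.)[:,:2].astype(np.float32)
    r=cv2.minAreaRect(Q); print("rect",r, "depth h",np.median(mask_pts(p,L)[:,2]))
    b=cv2.boxPoints(r); print(b)
    # blue housing
    B=(hsv[...,0]>100)&(hsv[...,0]<125)&(hsv[...,1]>120); o=[q for q in outline_of(p,"camera")][0]
    C=mask_pts(p,o["pixels"]&B); print("housing",C.mean(0),np.percentile(C,[3,97],axis=0).ravel())
    t=C[C[:,2]>0];
```

```text
top spot [503.13 210.17  12.  ] (214.23536682128906, 217.13221740722656) (11.78866195678711, 12.134657859802246) 129 depth [503.39 210.08  11.4 ]
rect ((576.816650390625, 251.27520751953125), (293.71917724609375, 121.57501983642578), 29.877155303955078) depth h 10.996103248407508
[[419.19 230.83]
 [479.76 125.41]
 [734.44 271.72]
 [673.88 377.14]]
housing [658.97 296.76 308.53] [624.48 266.41 280.05 695.54 328.23 327.08]Traceback (most recent call last):
  File "<stdin>", line 7, in <module>
cv2.error: OpenCV(4.12.0) /io/opencv/modules/imgproc/src/shapedescr.cpp:361: error: (-201:Incorrect size of input array) There should be at least 5 points to fit the ellipse in function 'fitEllipseNoDirect'
```

Run:
```python
from h import *
np.set_printoptions(precision=2,suppress=True)
p=cams.grab_frame("side"); hsv=cv2.cvtColor(p["color"],cv2.COLOR_RGB2HSV)
m=np.zeros((400,640),bool); m[300:340,280:330]=1
y=m&(hsv[...,1]>110)&(hsv[...,2]>90)&(hsv[...,0]>12)&(hsv[...,0]<40); print(y.sum(),hsv[320,303])
c=np.array(np.nonzero(y))[::-1].mean(1); S=onplane(p,[c],12.)[0]; print("spot",S,c)
v,u=np.nonzero(p["z_map"]>0); P=world(p,np.c_[u,v]); d=np.hypot(*(P[:,:2]-S[:2]).T)
col=hsv[v,u]; k=(d<230)&(P[:,2]>4)&(P[:,2]<20)&(col[:,2]>60)&(P[:,1]>120)
mm=np.zeros((400,640),np.uint8); mm[v[k],u[k]]=1
nl,lab,st,ce=cv2.connectedComponentsWithStats(mm); L=lab==1+np.argmax(st[1:,4])
w,x=np.nonzero(L); Q=onplane(p,np.c_[x,w],12.)[:,:2].astype(np.float32)
print(cv2.minAreaRect(Q),"h",np.median(mask_pts(p,L)[:,2]))
o=outline_of(p,"camera")[0]; B=(hsv[...,0]>100)&(hsv[...,0]<125)&(hsv[...,1]>120)
C=mask_pts(p,o["pixels"]&B); print("housing",C.mean(0),np.percentile(C,[3,97],axis=0).ravel())
# flask from both
for n in("top","side"):
    p=cams.grab_frame(n); hsv=cv2.cvtColor(p["color"],cv2.COLOR_RGB2HSV)
    v,u=np.nonzero(p["z_map"]>0); P=world(p,np.c_[u,v]); col=hsv[v,u]
    near=(abs(P[:,0]-520)<60)&(abs(P[:,1]+130)<50)&(P[:,2]>36)
    org=near&(col[:,1]>150)&(col[:,0]<14); bod=near&(col[:,1]<60)&(P[:,2]>52)
    Q=onplane(p,np.c_[u,v][bod],60.)[:,:2].astype(np.float32)
    O=onplane(p,np.c_[u,v][org],58.)
    print(n,"cap",O.mean(0),"body",cv2.minAreaRect(Q),Q.mean(0))
```

```text
166 [ 24 148 200]
spot [500.02 213.82  12.  ] [302.99 319.69]
((572.0802001953125, 257.8835144042969), (289.47100830078125, 123.92955780029297), 29.536998748779297) h 10.482023520497933
housing [655.55 315.19 300.45] [620.86 275.43 262.99 695.67 345.3  324.97]
top cap [ 563.64 -127.55   58.  ] body ((515.0259399414062, -134.60028076171875), (77.72286987304688, 45.80406188964844), 5.378972053527832) [ 512.65 -134.71]
side cap [ 559.95 -113.55   58.  ] body ((512.1011352539062, -123.52721405029297), (77.44002532958984, 51.7413330078125), 5.262455940246582) [ 509.1  -124.84]
```

Call:
servo_tool --steps '[[0,[0,0,0],[0,0,0.108]],[0,[0,0,0],[0,0,0.108]],[0,[34,-35,-1],[0,0,0]],[0,[34,-35,-1],[0,0,0]],[0,[34,-35,-1],[0,0,0]],[0,[34,-35,-1],[0,0,0]],[0,[34,-35,-1],[0,0,0]],[0,[34,-35,-1],[0,0,0]],[0,[34,-35,-1],[0,0,0]],[0,[34,-35,-1],[0,0,0]]]'

```text
time_s: 2.55
ee_pos: [421.4, -240.9, 223.2]
ee_rot: [180.0, -0.0, 5.5]
force: [1.4, -0.2, -0.3]
gripper_width: 91.0
gripper_force: 0.0
```

Call:
servo_tool --steps '[[70,[32,-33,0],[0,0,0]],[70,[32,-33,0],[0,0,0]],[70,[31,-33,0],[0,0,0]],[70,[0,0,0],[0,0,0]],[70,[0,0,0],[0,0,0]],[70,[0,0,0],[0,0,0]],[70,[0,0,0],[0,0,0]],[70,[0,0,0],[0,0,0]],[70,[0,0,0],[0,0,0]],[70,[0,0,0],[0,0,0]]]'

```text
time_s: 3.55
ee_pos: [505.3, -135.4, 223.0]
ee_rot: [180.0, -0.0, 5.4]
force: [0.0, 0.2, 0.7]
gripper_width: 66.4
gripper_force: 0.0
```

```bash
cat > w.py <<'E'
from h import *
import sys
np.set_printoptions(precision=2,suppress=True)
s=state(); p=cams.grab_frame("wrist"); save(p,sys.argv[1]); print(s["time_s"],s["ee_pos"],s["ee_rot"],s["gripper_width"],s["force"]); print(p["fovy"],np.array(p["tool_from_camera"]))
for t in("flask_orange","flask_blue"):
    for o in outline_of(p,t)[:2]: print(t,o["confidence"],o["at"],np.median(mask_pts(p,o["pixels"],s),0))
hsv=cv2.cvtColor(p["color"],cv2.COLOR_RGB2HSV)
v,u=np.nonzero(p["z_map"]>0); P=world(p,np.c_[u,v],s); col=hsv[v,u]
near=(abs(P[:,0]-520)<70)&(abs(P[:,1]+130)<50)&(P[:,2]>36)
org=near&(col[:,1]>150)&(col[:,0]<14); bod=near&(P[:,2]>54)&(P[:,2]<66)&(~org)
print("cap z-top",np.percentile(P[org],[2,50,98],axis=0),"n",org.sum(),bod.sum(),"bodyz",np.median(P[bod][:,2]))
if bod.sum()>50: print("body",cv2.minAreaRect(P[bod][:,:2].astype(np.float32)))
if org.sum()>20: print("cap rect",cv2.minAreaRect(P[org][:,:2].astype(np.float32)))
E
python3 w.py w1
```

```text
3.55 [ 505.26 -135.42  222.97] [179.99  -0.01   5.43] 66.41588763090888 [0.01 0.21 0.65]
59.26361283989761 [[  -0.      0.96    0.27   74.16]
 [   1.      0.     -0.      0.94]
 [  -0.      0.27   -0.96 -169.46]
 [   0.      0.      0.      1.  ]]
flask_orange 0.68 [335.3, 326.9] [ 328.61 -173.68   29.33]
flask_blue 0.72 [190.1, 164.2] [514.16 -11.55  59.11]
flask_blue 0.52 [297.1, 148.0] [ 538.87 -111.35   29.6 ]
cap z-top [[ 531.01 -145.83   46.25]
 [ 562.43 -120.7    54.23]
 [ 572.87 -115.91  315.99]] n 201 3874 bodyz 59.55904093894932
body ((524.7324829101562, -132.80990600585938), (96.63095092773438, 45.8569450378418), 5.70310640335083)
cap rect ((538.0254516601562, -140.1729278564453), (79.18340301513672, 30.45290184020996), 22.689027786254883)
```

View pics/w1.png

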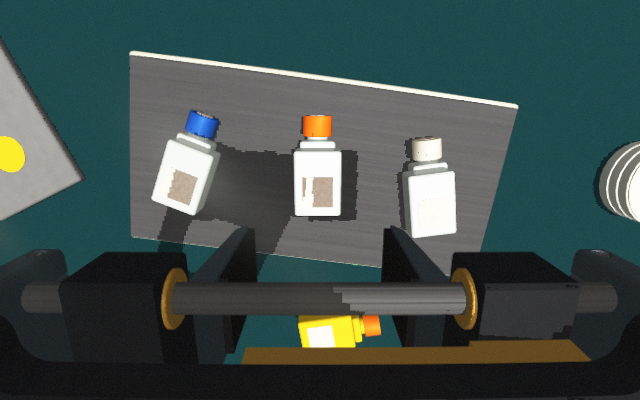

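The wrist view shows the orange flask at (318,180), nearly aligned with the tool. Its cap is at (317,126). The spot shows at (8,153).

Run:
```python
from h import *
np.set_printoptions(precision=2,suppress=True)
s=state(); p=cams.grab_frame("wrist"); hsv=cv2.cvtColor(p["color"],cv2.COLOR_RGB2HSV)
w=np.zeros((400,640),bool); w[100:225,280:355]=1
v,u=np.nonzero(w&(p["z_map"]>0)); P=world(p,np.c_[u,v],s)
b=(P[:,2]>57)&(P[:,2]<64); 
Q=P[b]; r=cv2.minAreaRect(Q[:,:2].astype(np.float32)); print("top face",r,np.median(Q,0),np.percentile(Q,[1,99],axis=0).ravel())
psi=np.radians(r[2] if r[2]<45 else r[2]-90); ax=np.array([np.cos(psi),np.sin(psi)]); pe=np.array([-ax[1],ax[0]])
for lab,A in(("top",Q),):
    print(np.percentile(A[:,:2]@ax,[0.5,99.5]),np.percentile(A[:,:2]@pe,[.5,99.5]))
c=np.zeros((400,640),bool); c[105:142,295:340]=1
o=c&(hsv[...,1]>150)&(hsv[...,0]<16); C=mask_pts(p,o,s); C=C[C[:,2]<80]
print("cap",np.percentile(C@np.r_[ax,0],[1,99]),np.percentile(C@np.r_[pe,0],[1,99]),C[:,2].max())
co=np.array([C[:,:2]@pe]).ravel(); print("psi",np.degrees(psi))
S=(hsv[...,0]>18)&(hsv[...,0]<38)&(hsv[...,1]>150); S[:,60:]=0; S[200:]=0
vv,uu=np.nonzero(S); X=onplane(p,np.c_[uu,vv],12.,s); print("spot rim",X.max(0),X.min(0))
```

```text
top face ((524.5662841796875, -132.9105224609375), (95.70471954345703, 45.83827590942383), 5.377861499786377) [ 516.28 -132.97   59.63] [ 477.34 -157.43   57.13  570.94 -111.5    61.59]
[462.23 557.42] [-203.96 -159.1 ]
cap [539.14 557.63] [-194.77 -167.93] 61.42343416675135
psi 5.377861499786377
spot rim [520.54 220.56  12.  ] [481.18 190.22  12.  ]
```

Call:
servo_tool --steps '[[70,[11,-0.7,20],[0,0,0]],[70,[0,0,40],[0,0,0]],[70,[0,0,40],[0,0,0]],[70,[0,0,30],[0,0,0]],[70,[0,0,15],[0,0,0]],[70,[0,0,10],[0,0,0]],[70,[0,0,8],[0,0,0]],[70,[0,0,5],[0,0,0]],[70,[0,0,0],[0,0,0]],[70,[0,0,0],[0,0,0]]]' --squeeze 14

```text
time_s: 4.75
ee_pos: [516.8, -133.3, 55.5]
ee_rot: [180.0, -0.1, 5.5]
force: [0.4, 0.3, -0.1]
gripper_width: 66.2
gripper_force: 0.0
```

```bash
python3 w.py w2
```

```text
4.75 [ 516.83 -133.33   55.49] [179.97  -0.07   5.49] 66.22997788381876 [ 0.38  0.34 -0.15]
59.26361283989761 [[  -0.      0.96    0.27   74.16]
 [   1.      0.     -0.      0.93]
 [  -0.      0.27   -0.96 -169.46]
 [   0.      0.      0.      1.  ]]
flask_orange 0.75 [316.5, 228.5] [ 532.75 -131.75   59.29]
flask_blue 0.86 [90.1, 208.8] [531.16 -17.66  58.36]
cap z-top [[ 553.15 -142.65   45.96]
 [ 564.25 -122.24   55.78]
 [ 573.21 -116.19   59.59]] n 992 10478 bodyz 59.47271808175849
body ((517.4356689453125, -134.98199462890625), (83.56349182128906, 90.54785919189453), 52.42862319946289)
cap rect ((542.117919921875, -135.2452392578125), (66.46973419189453, 62.899295806884766), 89.5827865600586)
```

View pics/w2.png

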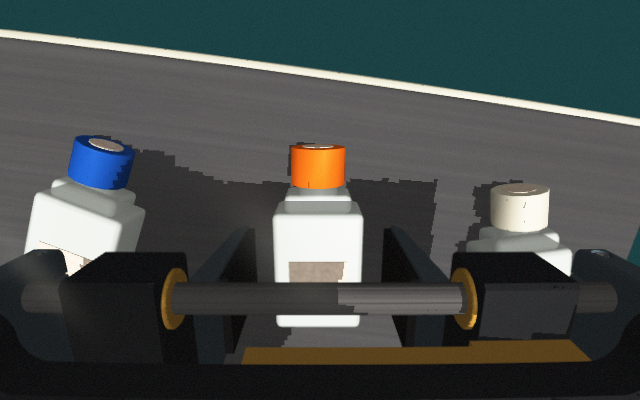

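The flask sits centred between the open fingers, with its cap at (318,165). I'll close gently.

Call:
servo_tool --steps '[[110,[0,0,0],[0,0,0]],[115,[0,0,0],[0,0,0]],[120,[0,0,0],[0,0,0]],[125,[0,0,0],[0,0,0]],[130,[0,0,0],[0,0,0]],[140,[0,0,0],[0,0,0]],[160,[0,0,0],[0,0,0]],[160,[0,0,0],[0,0,0]],[160,[0,0,0],[0,0,0]],[160,[0,0,0],[0,0,0]]]' --squeeze 14

```text
time_s: 5.9
ee_pos: [516.3, -133.1, 54.9]
ee_rot: [-180.0, 0.0, 5.5]
force: [-0.4, 0.8, 0.6]
gripper_width: 45.9
gripper_force: 14.0
```

Call:
servo_tool --steps '[[160,[0,0,-5],[0,0,0]],[160,[0,0,-10],[0,0,0]],[160,[0,0,-20],[0,0,0]],[160,[0,0,-30],[0,0,0]],[160,[0,0,-40],[0,0,0]],[160,[0,0,-40],[0,0,0]],[160,[0,0,-30],[0,0,0]],[160,[0,0,-10],[0,0,0]],[160,[0,0,0],[0,0,0]],[160,[0,0,0],[0,0,0]]]'

```text
time_s: 6.9
ee_pos: [515.4, -133.0, 238.4]
ee_rot: [-180.0, 0.1, 5.5]
force: [-0.7, 0.7, -1.6]
gripper_width: 45.7
gripper_force: 14.0
```

Run:
```python
from h import *
np.set_printoptions(precision=2,suppress=True)
s=state(); print(s)
p=cams.grab_frame("wrist"); save(p,"w3"); hsv=cv2.cvtColor(p["color"],cv2.COLOR_RGB2HSV)
v,u=np.nonzero(p["z_map"]>0); T=np.array(p["tool_from_camera"])
C=rays(p,np.c_[u,v])*p["z_map"][v,u][:,None]; C=C@T[:3,:3].T+T[:3,3]  # tool coords
col=hsv[v,u]; w=(abs(C[:,1])<30)&(C[:,0]>-45)&(C[:,0]<70)&(C[:,2]>-15)&(C[:,2]<30)
o=w&(C[:,0]>32)&(col[:,1]>150)&(col[:,0]<16)
print("cap tool",np.percentile(C[o],[1,50,99],axis=0),o.sum())
t=w&(C[:,0]<24)&(C[:,0]>17)&(abs(C[:,1])<20); X=C[t]; print("top near",np.median(X,0)); A=np.c_[X[:,:2],np.ones(len(X))]; print("plane",np.linalg.lstsq(A,X[:,2],rcond=None)[0])
b=w&(C[:,0]<22)&(C[:,0]>-38)&(C[:,2]<0); X=C[b]; print(b.sum(),np.percentile(X,[1,99],axis=0))
A=np.c_[X[:,:2],np.ones(len(X))]
for _ in range(4):
    q=np.linalg.lstsq(A,X[:,2],rcond=None)[0]; e=abs(A@q-X[:,2]); k=e<max(1.0,np.percentile(e,80)); A,X=A[k],X[k]
print("plane",q,len(X))
```

```text
{'time_s': 6.9, 'qpos': array([-15.7 ,  13.7 ,  92.72,  -0.01,  73.73,  68.82]), 'qvel': array([ 0.15,  0.94,  0.97,  0.05, -0.04, -0.05]), 'effort': array([  0.  , -38.8 , -24.67,   0.06,  -0.08,   0.  ]), 'ee_pos': array([ 515.4 , -132.96,  238.39]), 'ee_rot': array([-179.95,    0.15,    5.49]), 'force': array([-0.74,  0.73, -1.58]), 'torque': array([0.06, 0.04, 0.02]), 'gripper_force': 13.999980837106705, 'gripper_width': 45.720330018608415}
cap tool [[ 37.61 -12.14  -5.92]
 [ 47.64  -2.62  -2.44]
 [ 56.27  14.06   9.49]] 1552
top near [20.99  0.18 -4.45]
plane [  0.38  -0.01 -11.98]
7163 [[-37.31 -26.3  -13.5 ]
 [ 21.59  27.07  -1.88]]
plane [ 0.   -0.   -4.87] 5459
```

View pics/w3.png

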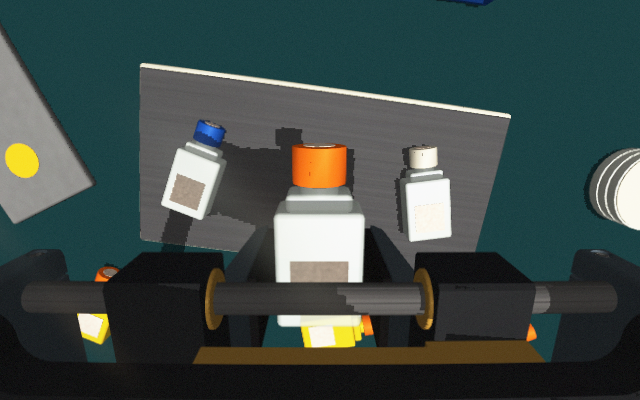

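The flask is held level and centred, with its cap at (319,165). The spot is now fully visible at (21,160). I'll move to a standoff in front of the camera.

Run:
```python
from h import *
np.set_printoptions(precision=2,suppress=True)
s=state(); p=cams.grab_frame("wrist"); hsv=cv2.cvtColor(p["color"],cv2.COLOR_RGB2HSV)
S=(hsv[...,0]>18)&(hsv[...,0]<38)&(hsv[...,1]>150); S[:,60:]=0; S[200:]=0
vv,uu=np.nonzero(S); X=onplane(p,np.c_[uu,vv],12.,s); print(s["ee_pos"],"spot",X.mean(0),X.max(0),X.min(0))
```

```text
[ 515.21 -132.89  237.87] spot [500.97 209.74  12.  ] [520.53 229.52  12.  ] [480.91 189.86  12.  ]
```

Call:
servo_tool --steps '[[160,[0,0,0],[0,0,-0.14]],[160,[0,0,0],[0,0,-0.14]],[160,[0,0,0],[0,0,-0.14]],[160,[6.1,-43.8,7.9],[0,0,0]],[160,[6.1,-43.8,7.9],[0,0,0]],[160,[6.1,-43.8,7.9],[0,0,0]],[160,[6.1,-43.8,7.9],[0,0,0]],[160,[6.1,-43.8,7.9],[0,0,0]],[160,[6.1,-43.8,7.9],[0,0,0]],[160,[6.1,-43.8,7.9],[0,0,0]]]'

```text
time_s: 8.0
ee_pos: [400.6, 155.7, 182.9]
ee_rot: [-180.0, 0.1, 29.5]
force: [0.6, 0.2, -0.9]
gripper_width: 46.0
gripper_force: 14.0
```

Call:
servo_tool --steps '[[160,[0,0,0],[0,0,0]],[160,[0,0,0],[0,0.11,0]],[160,[0,0,0],[0,0.11,0]],[160,[0,0,0],[0,0.11,0]],[160,[0,0,0],[0,0.107,0]],[160,[0,0,0],[0,0,0]],[160,[0,0,0],[0,0,0]],[160,[0,0,0],[0,0,0]],[160,[0,0,0],[0,0,0]],[160,[0,0,0],[0,0,0]]]'

```text
time_s: 9.0
ee_pos: [403.2, 154.9, 184.7]
ee_rot: [180.0, -25.0, 29.6]
force: [0.5, 0.7, -0.9]
gripper_width: 45.9
gripper_force: 14.0
```

```bash
python3 w.py w4
```

```text
9.0 [403.17 154.95 184.71] [179.99 -25.02  29.58] 45.90656685599071 [ 0.47  0.72 -0.94]
59.26361283989761 [[  -0.      0.96    0.27   73.85]
 [   1.      0.     -0.      0.37]
 [  -0.      0.27   -0.96 -170.11]
 [   0.      0.      0.      1.  ]]
flask_orange 0.93 [317.6, 227.4] [414.38 162.43 195.77]
flask_orange 0.82 [302.7, 337.8] [335.19 131.68  29.02]
flask_blue 0.84 [533.9, 235.9] [514.33  -5.38  59.45]Traceback (most recent call last):
  File "w.py", line 11, in <module>
    print("cap z-top",np.percentile(P[org],[2,50,98],axis=0),"n",org.sum(),bod.sum(),"bodyz",np.median(P[bod][:,2]))
                      ~~~~~~~~~~~~~^^^^^^^^^^^^^^^^^^^^^^^^^
    return _quantile_unchecked(
        a, q, axis, out, overwrite_input, method, keepdims, weights)
    return _ureduce(a,
                    func=_quantile_ureduce_func,
    ...<5 lines>...
                    overwrite_input=overwrite_input,
                    method=method)
    r = func(a, **kwargs)
    result = _quantile(arr,
                       quantiles=q,
    ...<2 lines>...
                       out=out,
                       weights=wgt)
    slices_having_nans = np.isnan(arr[-1, ...])
                                  ~~~^^^^^^^^^
IndexError: index -1 is out of bounds for axis 0 with size 0
```

View pics/w4.png

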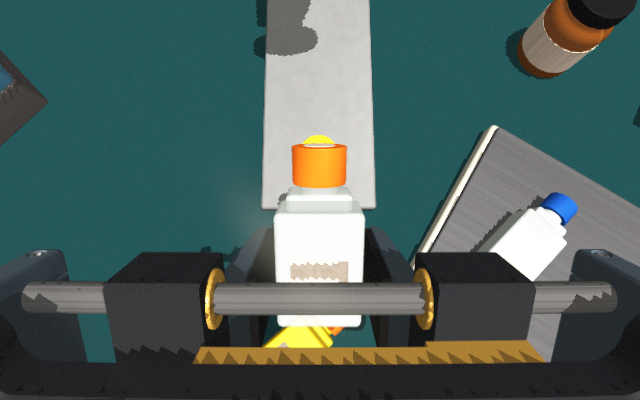

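The wrist view shows the cap at (319,165) with the spot peeking out behind it at (319,140). The stand's base runs straight up the picture (263–375), so the aim is good. I'll refine it from the base plate's edges.

```bash
cat > e.py <<'E'
from h import *
np.set_printoptions(precision=2,suppress=True)
s=state(); p=cams.grab_frame("wrist"); hsv=cv2.cvtColor(p["color"],cv2.COLOR_RGB2HSV); print(s["ee_pos"],s["ee_rot"],s["gripper_width"])
L,Rr=[],[]
sat=hsv[...,1]<60
for r in range(65,190,3):
    row=sat[r,230:410]; i=np.nonzero(row)[0]
    if len(i)<20: continue
    L.append([230+i[0],r]); Rr.append([230+i[-1],r])
m=[]
for E in(L,Rr):
    X=onplane(p,E,12.,s)[:,:2]; d=cv2.fitLine(X.astype(np.float32),cv2.DIST_HUBER,0,.01,.01).ravel(); d*=np.sign(d[0]); m.append(d); print("edge yaw",np.degrees(np.arctan2(d[1],d[0])),d[2:])
n=np.array([-m[0][1],m[0][0]]); print("width",abs((m[0][2:]-m[1][2:])@n))
c=(m[0][2:]+m[1][2:])/2; S=np.array([501.2,210.6]); print("spot off centreline",(S-c)@((m[0][:2]+m[1][:2])/2@np.array([[0,1],[-1,0]])))
# cap in tool frame -> cap face world
v,u=np.nonzero(p["z_map"]>0); T=np.array(p["tool_from_camera"])
C=rays(p,np.c_[u,v])*p["z_map"][v,u][:,None]; C=C@T[:3,:3].T+T[:3,3]; col=hsv[v,u]
o=(abs(C[:,1])<30)&(C[:,0]>32)&(C[:,0]<70)&(C[:,2]>-15)&(C[:,2]<30)&(col[:,1]>150)&(col[:,0]<16)
print("cap tool",np.percentile(C[o],[1,50,99],axis=0).tolist())
b=(abs(C[:,1])<21)&(C[:,0]<22)&(C[:,0]>-38)&(C[:,2]<0)&(C[:,2]>-8); X=C[b]; A=np.c_[X[:,:2],np.ones(len(X))]; q=np.linalg.lstsq(A,X[:,2],rcond=None)[0]; print("plane",q)
Rt=R.from_euler('xyz',s["ee_rot"],degrees=True).as_matrix(); f=np.array(s["ee_pos"])+Rt@[57,.4,8.1]
g=np.array([501.2,210.6,200]); print("face",f,"move in tool",Rt.T@(g-f))
E
python3 e.py
```

```text
[402.56 154.79 184.5 ] [180.   -25.02  29.57] 46.08568701551649
edge yaw 29.692896 [497.53 276.23]
edge yaw 29.889036 [554.86 173.17]
width 117.92392
spot off centreline 0.17830587718053792
cap tool [[37.148678966514154, -12.335417818496403, -5.284372456618817], [48.74332645092013, -7.53706463094652, -0.5147324727588511], [55.89794953052541, 13.626574110567772, 13.663488383181608]]
plane [ 0.01 -0.   -5.57]
face [450.66 181.62 201.27] move in tool [52.26 -0.26 25.78]
```

Call:
servo_tool --steps '[[160,[6,0,3],[0,0,-0.003]],[160,[11,-0.3,5.5],[0,0,0]],[160,[14,0,7],[0,0,0]],[160,[11,0,5.5],[0,0,0]],[160,[7,0,3.3],[0,0,0]],[160,[3.3,0,1.5],[0,0,0]],[160,[0,0,0],[0,0,0]],[160,[0,0,0],[0,0,0]],[160,[0,0,0],[0,0,0]],[160,[0,0,0],[0,0,0]]]'

```text
time_s: 10.2
ee_pos: [452.5, 183.5, 183.3]
ee_rot: [179.9, -25.0, 29.7]
force: [0.3, -0.5, -0.5]
gripper_width: 45.7
gripper_force: 14.0
```

```bash
python3 e.py
python3 - <<'E'
from h import *
np.set_printoptions(precision=1,suppress=True)
s=state();Rt=R.from_euler('xyz',s["ee_rot"],degrees=True).as_matrix(); f=np.array(s["ee_pos"])+Rt@[57,.4,7.8]
im=[]
for n in("top","side"):
    p=cams.grab_frame(n); c=p["color"][:,:,::-1]
    q=project(p,[f])[0]; hsv=cv2.cvtColor(p["color"],cv2.COLOR_RGB2HSV)
    # white ring / camera depth
    o=outline_of(p,"camera")
    if o:
        P=mask_pts(p,o[0]["pixels"]); print(n,"camera",o[0]["confidence"],np.percentile(P,[3,97],axis=0).ravel())
    m=(hsv[...,1]>150)&(hsv[...,0]<16)&(hsv[...,2]>90); v,u=np.nonzero(m&(p["z_map"]>0)); X=world(p,np.c_[u,v]); k=np.linalg.norm(X-f,axis=1)<45
    print(n,"proj",q,"cap",X[k].mean(0) if k.any() else 0,k.sum(),"expected centre",f-Rt[:,0]*9.5,[np.percentile((X[k]-f)@Rt,[2,98],axis=0) if k.any() else 0])
    x,y=np.clip(q.astype(int)-[100,75],0,[440,250]); im.append(cv2.resize(c[y:y+150,x:x+200],(400,300),interpolation=2))
cv2.imwrite("pics/fin.png",np.hstack(im))
E
```

```text
[452.45 183.54 183.34] [179.92 -25.04  29.73] 45.65422966111163
edge yaw 29.785845 [546.22 304.14]
edge yaw 29.674616 [615.08 207.52]
width 118.063614
spot off centreline 0.12236620964322498
cap tool [[37.394520043038206, -12.55023006029747, -5.394105675892754], [50.33148308102104, -9.968319327907793, 1.0534540972295758], [55.93006865515427, 13.792226742059949, 13.286827935055916]]
plane [ 0.01 -0.   -5.56]
face [500.48 210.49 200.12] move in tool [0.57 0.26 0.4 ]
top camera 0.69 [588.9 245.1   2.9 701.  389.3 326.7]
top proj [198.6 209.5] cap [493.1 203.6 203.7] 28 expected centre [493.  206.2 196.4] [array([[-17.4,  -9.4, -12. ],
       [ -0.5,  13.9,   1. ]])]
side camera 0.97 [584.1 259.7 250.6 692.9 344.2 324.4]
side proj [300.7 273.7] cap [487.8 213.2 203.3] 101 expected centre [493.  206.2 196.4] [array([[-16.8, -16.4, -14.4],
       [ -0.2,   7.1,   8.1]])]
```

View pics/fin.png

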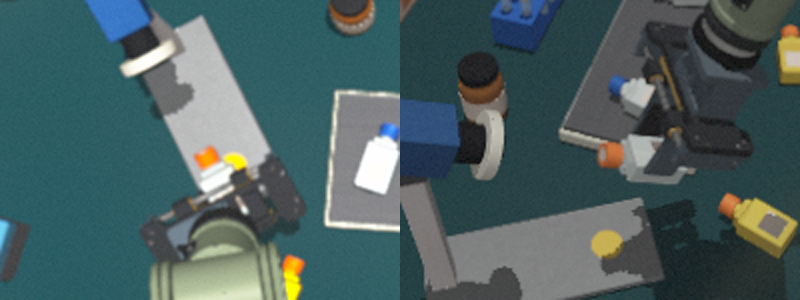

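Both views show the flask held in front of the lens with its cap facing it. The measured cap position is within about 1 mm of the target and steady, so I'm handing it in.

```bash
python3 -c "
from h import *
s=state();print(s['time_s'],s['gripper_force'],abs(s['qvel']).max());print(ticket.job_done())"
```

```text
10.45 13.999752849340439 0.16448226084914622
the job is handed in; nothing more can be done
None
```

Job handed in at 10.5 s: the orange-capped flask is held in front of the inspection camera with a 14 N grip, its cap face measured within about 1 mm of the target point and its tilt, heading and roll within about 1° (no verdict was returned).

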